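# Close up the fastener case

## Task

Close up the fastener case on the bench: first push the upright metal flap down flat over the screw compartments, then push the cover over and fully shut on top of it. Work with the fingertips only and pick nothing up: the case stays where it stands, the spanner stays in it, and the can, the sleeve and the tray beside it are left alone.

Things in the scene. Friction and masses are not known exactly. Their poses are not given: they have to be found in the camera images.
- case: Grey plastic fastener case, loose, about 3 kg, 260 (its x) by 200 (its y) by 85 mm high, open on top, walls 6 mm. Origin: centre of its underside; z up. The -y half has four screw compartments (dividers 57 mm high), the +y part is a trough with a spanner. The cover is hinged along the +y rim, the flap inside the -y wall.
- flap (a joint): Hinge angle of the aluminium flap, rad: 0 = flat over the compartments, 1.57 = upright, stop at 1.75. Starts about upright; to fold it, push its -y side towards the case's +y and then down. Friction hinge (0.1 N m): stays where it is left. 0.1 kg.
- cover (a joint): Hinge angle of the grey plastic cover, rad: 0 = shut on the rim, 1.57 = upright, stop at 2.0. Starts open, leaning a little out to the case's +y side; to shut it, push its outer face from the +y side towards -y and then down. Friction hinge (0.36 N m): stays where it is left. 0.25 kg.
- flap_hinge (a point): Middle of the flap's hinge line, which runs along the case's x at y = -88 mm, z = 62 mm of the case frame, mid-thickness of the flap. Flat, the flap reaches from there towards +y, its top face 20 mm below the rim.
- flap_edge (a point): Middle of the flap's free edge, 100 mm from the hinge. The flap is a plate 240 mm long (case's x) and 5 mm thick.
- cover_hinge (a point): Middle of the cover's hinge line, which runs along the case's x at y = +100 mm, z = 85 mm of the case frame, in the cover's inner (under) face. Shut, the cover reaches from there towards -y, its outer face 95 mm above the bench.
- cover_edge (a point): Middle of the cover's free edge, in the inner face, 200 mm from the hinge. The cover is a plate 260 mm long (case's x), 10 mm thick, with two ribs 2.5 mm high on the outer face at x = +-100 mm; a thumb tab 70 mm wide, equally thick, juts 12 mm beyond the edge here.
- spanner: Steel open-end spanner, 170 mm long, lying loose along the trough in the case. Origin: underside, mid-length. Stays there.
- can: Plain aluminium can, 52 mm diameter, 120 mm tall, upright on the bench off the case's -y side. Origin: centre of its underside. Leave alone.
- sleeve: Steel sleeve (short thick tube), 42 mm outside diameter, 50 mm tall, upright on the bench off the case's -y side. Origin: centre of its underside. Leave alone.
- tray: Small open red plastic tray, 120 by 90 by 50 mm high, on the bench off the case's +y side. Origin: centre of its underside. Leave alone.

How it is judged:
By the outcome, as a careful person would: the job done as asked, in the order asked, and still so for the second after the job is handed in, with the robot touching nothing.
It also fails if it takes over 64 s, if anything falls off the work surface, if the arm or the gripper's body presses on something with over 40 N, if the wrist force passes 120 N, or if a joint passes its speed limit or range.

## Robot

A 6-joint arm with a two-finger parallel gripper is mounted at the origin on the work surface. World frame = base frame: x ahead of the robot, y to its left, z up, the work surface at z = 0. Lengths are in m, angles in rad, forces in N, time in s.
With the tool pointing down it reaches from about 0.25 to 0.8 m from the base axis. Payload 3.9 kg.
Tool frame: the origin (TCP) lies at the very end of the fingers, on their centre line; the grasp point (between the pads) lies 19 mm behind it (robot.tcp_to_grasp is the distance from the TCP to the grasp point, in m); z points along the fingers, y is the line along which they close (so a half turn about z gives the same grasp; the last joint's range is limited). The gripper opens to 85 mm and grips with 20 to 120 N. Pads are 22 mm wide; open, the fingers measure 114 mm over their backs; the gripper's body (76 mm by 85 mm) begins 54 mm behind the grasp point. The pads swing forward as they close: fully open they stand 13 mm farther back than shut.
Start: joints at [1.327, 0.26, -0.138, 1.173, 0, 1.571], TCP at [0.127, 0.509, 0.202] pointing down, gripper open.
Joint ranges: [-2.78, 2.78], [-0.83, 1.72], [-1.28, 1.37], [-1.9, 2.12], [-1.57, 1.48], [-3.14, 3.14]. Speed limits (rad/s): [2.57, 2.57, 3.14, 3.14, 3.14, 3.14].

## Interface

Orientations are given as a rotation vector (axis times angle).
In Python, from station import monitor, eyes, workorder, robot gives the robot as it stands.
- The arm moves only by the tool play_rows, never from a script. Its argument "deltas" is a list of rows, each a list of 6 numbers: the shift along the tool's x, y, z as a fraction of full scale, then the turn, a rotation vector about the tool's x, y, z as a fraction of full scale. In form: [[x, y, z, rx, ry, rz], ...]. A call has 1 to 8 rows; each row shifts and turns the commanded pose from where the row before left it, along the tool's axes as they then stand; what a row does not reach is not made up. Full scale, the value 1, is 0.025 m for a shift and 0.1 rad for a turn. A row lasts 1/12 s, in which the tool goes at most 41.7 mm and 7.16 degrees, less where a joint would pass 70% of its speed; a pose out of reach is approached as far as the arm can. A call with a number of a shift or a turn outside -1 to 1 is refused whole. A call with a gripper value outside its range is refused whole. "jaw" is the finger opening in mm, from 0 to 85.4, set as the call begins (left out, the last holds). The fingers move at their own pace and stop on an object; "force" is the grip in N (left out, the last holds). Time passes only in rows, so rows that do not move let the fingers close. It gives the time, the measured TCP pose, the force, the opening and the grip force at its end, in the units of the state.
- monitor.read_state(): the state, without advancing time (a new reading comes with each control period).
- eyes.grab_frame(name): name is "side" or "top"; returns the picture (420x560x3 uint8, red, green, blue); there is no depth.
- eyes.get_calibration(name): a dict with "mtx" (3x3 intrinsics, pixels), "k1" (the pictures are not rectified: a ray, as slopes to the right and down, at radius r is drawn at 1 + k1 r^2 times it, then the intrinsics apply), "rvec" (rotation vector, rad) and "tvec" (3), from world to camera coordinates, as OpenCV has them. Camera axes: x right, y down, z forward; pixel columns grow to the right and rows downward; lengths in m; the calibration is good to about 2 mm. A picture is of the moment at which its call begins. get_calibration takes no time and is no camera call.
- workorder.job_done(): hands the job in; it is judged then, once.
The state is a dict: "time": time; "q": joint angles; "joint_velocities": joint speeds; "effort": joint torques, N m; "tcp_pos": TCP position; "tcp_rot": TCP orientation; "ft_force": force on the tool from outside, world axes, zero at the start; "moment": the same for the moment, N m; "opening": finger opening in m; "gripper_force": force on a finger pad.
Only numpy, scipy, OpenCV 4.12 (cv2) and the standard library are available. Lean on these libraries where they do the work, as an engineer would, in place of code of your own. Each camera call takes 0.05 s, during which the arm holds its last target. There are 200 camera calls.

## Working session

There is one attempt and no reset: what is moved stays moved. The work goes in short steps, Python scripts to look and compute and a tool call to move; the robot and the scene stay as the last step left them, time stands still between calls to the robot, and variables do not carry over. Pictures are saved under pics/ and viewed, at most 10 in all, crops included, and the job is handed in when it is done.

Besides the shell and the picture viewer there is one more tool, called after "Emit:" as name(argument=value, ...), one argument or row to a line, values as JSON. play_rows: Moves the arm, as the interface text tells. Shift numbers are shares of 0.025 m and turn numbers shares of 0.1 rad, none past 1 either way. Its arguments: {"type":"object","properties":{"deltas":{"type":"array"},"jaw":{"type":"number"},"force":{"type":"number"}},"required":["deltas"]}

```bash
mkdir -p pics; python3 - <<'E'
from station import monitor, eyes
import cv2
s=monitor.read_state();print(s['time'],s['tcp_pos'],s['tcp_rot'],s['opening'])
for n in('side','top'):
    cv2.imwrite(f'pics/{n}0.png',eyes.grab_frame(n)[:,:,::-1]);c=eyes.get_calibration(n);print(n,c)
E
```

```text
0.0 [0.126549   0.50877792 0.20148215] [-3.82002763e-01 -3.11804938e+00  2.97213662e-03] 0.08536409710254793
side {'mtx': array([[532.00399821,   0.        , 282.39249649],
       [  0.        , 532.00399821, 216.15324275],
       [  0.        ,   0.        ,   1.        ]]), 'k1': 0.013812074401681753, 'rvec': array([ 2.41706427, -0.40671155,  0.17008636]), 'tvec': array([-0.49721572,  0.24423364,  1.38649419])}
top {'mtx': array([[450.45980089,   0.        , 285.96350415],
       [  0.        , 450.45980089, 211.61462392],
       [  0.        ,   0.        ,   1.        ]]), 'k1': -0.14683464193389947, 'rvec': array([ 2.11357623, -2.17803034,  0.13116513]), 'tvec': array([0.09536229, 0.55334385, 1.21703562])}
```

View pics/side0.png

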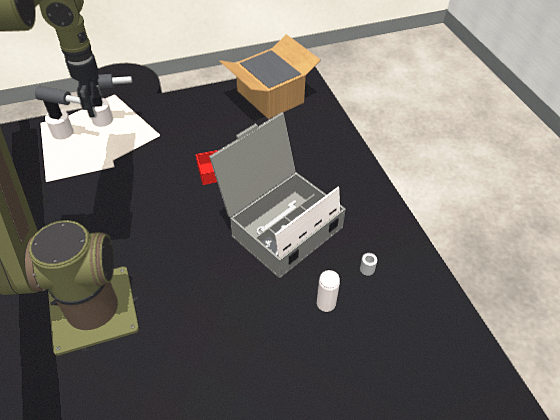

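View pics/top0.png

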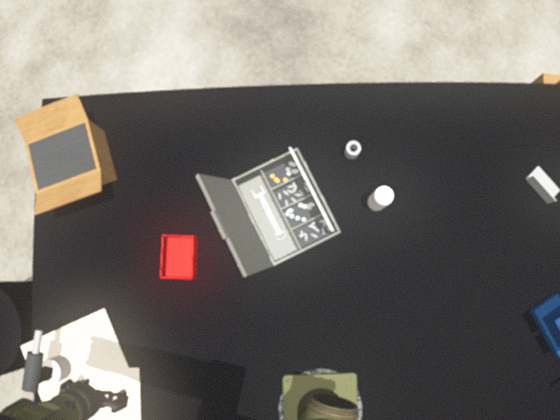

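The case is centred near (270,212) in the top view. The cover leans out to the left, the flap is upright on the right, the can is at (380,198), the sleeve at (353,150) and the tray at (178,257). I'll zoom in for the corners.

```bash
python3 - <<'E'
import cv2
a=cv2.imread('pics/top0.png')[135:285,190:400];cv2.imwrite('pics/t1.png',cv2.resize(a,None,fx=3.8,fy=3.8,interpolation=cv2.INTER_CUBIC))
a=cv2.imread('pics/side0.png')[105:285,190:390];cv2.imwrite('pics/s1.png',cv2.resize(a,None,fx=3.3,fy=3.3,interpolation=cv2.INTER_CUBIC))
E
```

```text
(no output)
```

View pics/t1.png

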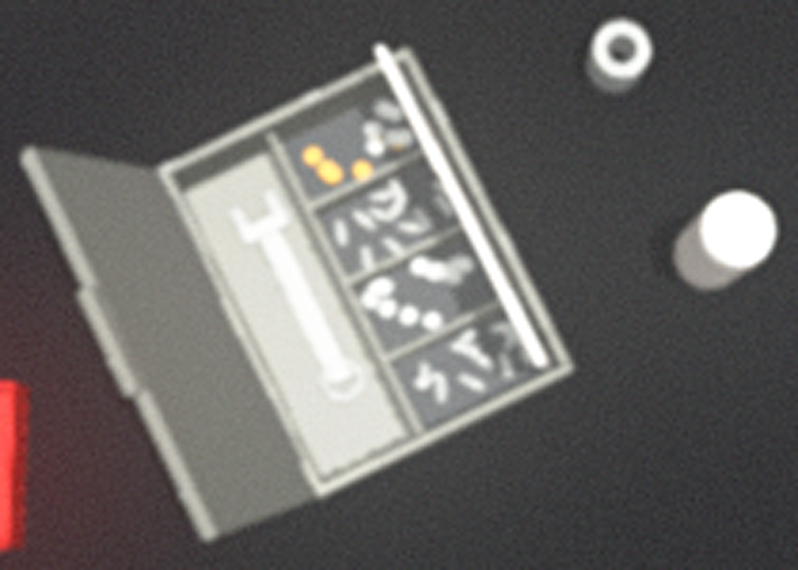

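View pics/s1.png

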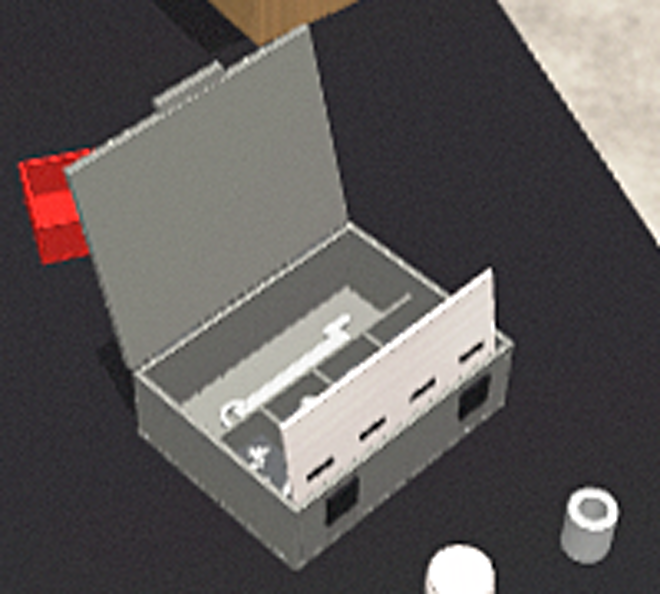

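The top crop shows the rim corners at about (160,172), (318,495), (572,370) and (408,50). The flap edge runs (380,47)–(543,365) and the cover edge (30,150)–(211,537). In the side crop the flap edge runs (283,425)–(490,270) and the cover edge (68,170)–(307,28). Next I'll cast rays.

```bash
cat > h.py <<'E'
import numpy as np, cv2
from station import monitor, eyes
C={n:eyes.get_calibration(n) for n in('side','top')}
def ray(n,p):
    c=C[n];K=c['mtx'];d=np.array([c['k1'],0,0,0,0.])
    u=cv2.undistortPoints(np.array([[p]],float),K,d)[0,0]
    R=cv2.Rodrigues(c['rvec'])[0];return -R.T@c['tvec'],R.T@np.array([u[0],u[1],1])
def plane(n,p,z):
    o,d=ray(n,p);return o+d*(z-o[2])/d[2]
def tri(p,q):
    o1,d1=ray('top',p);o2,d2=ray('side',q)
    d1/=np.linalg.norm(d1);d2/=np.linalg.norm(d2)
    s=np.linalg.lstsq(np.c_[d1,-d2],o2-o1,rcond=None)[0]
    a,b=o1+s[0]*d1,o2+s[1]*d2;return (a+b)/2,np.linalg.norm(a-b)
T=lambda x,y:(190+(x+.5)/3.8-.5,135+(y+.5)/3.8-.5)
S=lambda x,y:(190+(x+.5)/3.3-.5,105+(y+.5)/3.3-.5)
E
python3 - <<'E'
from h import *
np.set_printoptions(precision=4,suppress=True)
P=[plane('top',T(*p),.085)[:2] for p in[(160,172),(318,495),(572,370),(408,50)]]
Q=[plane('side',S(*p),.085)[:2] for p in[(350,225),(135,372),(298,512),(512,342)]]
for X in(P,Q):
    print(X,[np.linalg.norm(X[i]-X[(i+1)%4]) for i in range(4)],np.mean(X,axis=0))
    e=(X[0]-X[1])+(X[3]-X[2]);f=(X[0]-X[3])+(X[1]-X[2]);print('x ang',np.arctan2(e[1],e[0]),'y ang-pi/2',np.arctan2(f[1],f[0])-np.pi/2)
c=(np.mean(P,0)+np.mean(Q,0))/2
for n,t,s in[('flapA',(380,47),(490,270)),('flapB',(543,365),(283,425)),('covA',(30,150),(307,28)),('covB',(211,537),(68,170))]:print(n,*tri(T(*t),S(*s)))
for n,p,z in[('can',(738,230),.12),('sleeve',(621,50),.05)]:print(n,plane('top',T(*p),z))
for p in[(162,235),(196,235),(196,279),(160,279)]:print('tray',plane('top',p,.05))
E
```

```text
[array([0.6411, 0.2231]), array([0.4085, 0.1158]), array([ 0.4903, -0.0646]), array([0.725 , 0.0429])] [np.float64(0.256196510400099), np.float64(0.1980820907269867), np.float64(0.25818966072607163), np.float64(0.19878101676691737)] [0.5662 0.0793]
x ang 0.4306525690237359 y ang-pi/2 0.4307770903783945
[array([0.6468, 0.2223]), array([0.4137, 0.1168]), array([ 0.4965, -0.0641]), array([0.7302, 0.0454])] [np.float64(0.2559258411600815), np.float64(0.1989225491425456), np.float64(0.25806157736976976), np.float64(0.1955216440167986)] [0.5718 0.0801]
x ang 0.4315795874190844 y ang-pi/2 0.4347356923709498
flapA [0.7068 0.0628 0.1652] 0.0033820360465820105
flapB [ 0.4898 -0.0374  0.1667] 0.0053027800782210555
covA [0.6189 0.2766 0.2767] 0.004091183279355412
covB [0.3845 0.1702 0.2796] 0.004458255317105994
can [ 0.5805 -0.1803  0.12  ]
sleeve [ 0.7303 -0.1161  0.05  ]
tray [0.4994 0.4254 0.05  ]
tray [0.4968 0.3291 0.05  ]
tray [0.3759 0.3301 0.05  ]
tray [0.3777 0.4311 0.05  ]
```

Emit:
play_rows(
  deltas=[
    [0,0,-0.8,0,0,1],
    [0,0,-0.8,0,0,1],
    [0,0,-0.8,0,0,1],
    [0,0,-0.8,0,0,1],
    [0,0,-0.8,0,0,1],
    [0,0,-0.8,0,0,1],
    [0,0,-0.8,0,0,1],
    [0,0,-0.8,0,0,1],
  ],
  jaw=0,
  force=40,
)

```text
time: 0.77
tcp_pos: [0.1266, 0.5091, 0.3628]
tcp_rot: [1.573, 2.719, -0.001]
ft_force: [0.6, 0.2, 0.7]
opening: -0.0001
gripper_force: 0.0
```

Emit:
play_rows(
  deltas=[
    [0,0,0,0,0,0.96],
    [-0.8,0.25,0,0,0,0],
    [-0.8,0.25,0,0,0,0],
    [-0.8,0.25,0,0,0,0],
    [-0.8,0.25,0,0,0,0],
    [-0.8,0.25,0,0,0,0],
    [-0.8,0.25,0,0,0,0],
    [0,0,0,0,0,0],
  ],
)

```text
time: 1.43
tcp_pos: [0.2125, 0.4135, 0.3623]
tcp_rot: [1.698, 2.641, -0.002]
ft_force: [0.0, -0.2, 0.1]
opening: 0.0003
gripper_force: 0.0
```

```bash
cat >> h.py <<'E'
c0=np.array([.569,.080]);A=.431;R2=np.array([[np.cos(A),np.sin(A)],[-np.sin(A),np.cos(A)]])
def st():
    s=monitor.read_state();R=cv2.Rodrigues(np.array(s['tcp_rot']))[0]
    R3=np.eye(3);R3[:2,:2]=R2
    print('t',round(s['time'],2),'local mm',np.round(1000*np.r_[R2@(s['tcp_pos'][:2]-c0),s['tcp_pos'][2]],1),'toolR in case',np.round(R3@R,3).tolist(),'F',np.round(R3@s['ft_force'],1),'op',round(s['opening'],4),'q',np.round(s['q'],2))
if __name__=='__main__': st()
E
python3 h.py
```

```text
t 1.43 local mm [-184.6  451.9  362.3] toolR in case [[0.003, 1.0, -0.0], [1.0, -0.003, -0.002], [-0.002, -0.0, -1.0]] F [-0.1 -0.2  0.1] op 0.0003 q [ 1.1   0.14  0.12  1.55 -0.    2.24]
```

Emit:
play_rows(
  deltas=[
    [-1,0.35,0,0,0,0],
    [-1,0.35,0,0,0,0],
    [-1,0.35,0,0,0,0],
    [-1,0.35,0,0,0,0],
    [-1,0.35,0,0,0,0],
    [-1,0.35,0,0,0,0],
    [-1,0.35,0,0,0,0],
    [-1,0.35,0,0,0,0],
  ],
)

```text
time: 2.1
tcp_pos: [0.3586, 0.2631, 0.362]
tcp_rot: [-1.694, -2.645, 0.0]
ft_force: [-0.1, 0.0, -0.0]
opening: 0.0004
gripper_force: 0.0
```

Emit:
play_rows(
  deltas=[
    [-1,0.35,0,0,0,0],
    [-1,0.35,0,0,0,0],
    [-1,0.35,0,0,0,0],
    [-1,0.35,0,0,0,0],
    [-1,0.35,0,0,0,0],
    [-1,0.35,0,0,0,0],
    [-1,0.35,0,0,0,0],
    [-1,0.35,0,0,0,0],
  ],
)

```text
time: 2.77
tcp_pos: [0.506, 0.1107, 0.3619]
tcp_rot: [-1.694, -2.645, 0.0]
ft_force: [0.2, 0.1, 0.9]
opening: 0.0
gripper_force: 0.0
```

Emit:
play_rows(
  deltas=[
    [-1,0.35,0,0,0,0],
    [-1,0.35,0,0,0,0],
    [-1,0.35,0,0,0,0],
    [-1,0.35,0,0,0,0],
    [-1,0.35,0,0,0,0],
    [-1,0,0,0,0,0],
    [-1,0,0,0,0,0],
    [0,0,0,0,0,0],
  ],
)

```text
time: 3.43
tcp_pos: [0.62, -0.0329, 0.3602]
tcp_rot: [-1.7, -2.642, 0.003]
ft_force: [-0.3, -0.3, -1.2]
opening: -0.0002
gripper_force: 0.0
```

```bash
python3 h.py
```

```text
t 3.43 local mm [  -0.9 -123.9  360.2] toolR in case [[0.004, 1.0, -0.002], [1.0, -0.004, -0.001], [-0.001, -0.002, -1.0]] F [-0.4 -0.2 -1.2] op -0.0002 q [-0.05  0.44  0.55  1.68 -0.    1.09]
```

Emit:
play_rows(
  deltas=[
    [0,0,1,0,0,0],
    [0,0,1,0,0,0],
    [0,0,1,0,0,0],
    [0,0,1,0,0,0],
    [0,0,1,0,0,0],
    [0,0,1,0,0,0],
    [0,0,1,0,0,0],
    [0,0,1,0,0,0],
  ],
)

```text
time: 4.1
tcp_pos: [0.6176, -0.0283, 0.1608]
tcp_rot: [-1.694, -2.645, -0.0]
ft_force: [-0.1, 1.0, 0.2]
opening: 0.0
gripper_force: 0.0
```

Emit:
play_rows(
  deltas=[
    [0,0,0.5,0,0,0],
    [0,0,0,0,0,0],
    [0.4,0,0,0,0,0],
    [0.4,0,0,0,0,0],
    [0.4,0,0,0,0,0],
    [0.4,0,0.05,0,0,0],
    [0.3,0,0.05,0,0,0],
    [0,0,0,0,0,0],
  ],
)

```text
time: 4.77
tcp_pos: [0.5975, 0.0156, 0.1479]
tcp_rot: [-1.692, -2.647, -0.001]
ft_force: [0.1, -0.2, -0.1]
opening: 0.0
gripper_force: 0.0
```

```bash
python3 h.py
```

```text
t 4.77 local mm [ -1.  -70.4 147.9] toolR in case [[-0.002, 1.0, 0.0], [1.0, 0.002, 0.0], [0.0, 0.0, -1.0]] F [ 0.  -0.2 -0.1] op 0.0 q [ 0.03  0.41 -0.06  1.1   0.    1.16]
```

Emit:
play_rows(
  deltas=[
    [0.31,0,0.26,0,0,0],
    [0.31,0,0.26,0,0,0],
    [0.39,0,0.33,0,0,0],
    [0.39,0,0.33,0,0,0],
    [0.28,0,0.43,0,0,0],
    [0.28,0,0.43,0,0,0],
    [0.11,0,0.32,0,0,0],
    [0.11,0,0.32,0,0,0],
  ],
)

```text
time: 5.43
tcp_pos: [0.5745, 0.0637, 0.079]
tcp_rot: [-1.694, -2.645, 0.002]
ft_force: [-0.5, 0.5, -0.0]
opening: 0.0002
gripper_force: 0.0
```

Emit:
play_rows(
  deltas=[
    [0.05,0,0.25,0,0,0],
    [0.05,0,0.15,0,0,0],
    [0,0,0,0,0,0],
  ],
)

```text
time: 5.68
tcp_pos: [0.5738, 0.0654, 0.0693]
tcp_rot: [-1.694, -2.644, 0.002]
ft_force: [0.2, 0.2, -0.1]
opening: 0.0001
gripper_force: 0.0
```

```bash
python3 h.py; python3 - <<'E'
from h import *
a=eyes.grab_frame('side')[105:285,190:390,::-1];cv2.imwrite('pics/s2.png',cv2.resize(a,None,fx=3.3,fy=3.3,interpolation=cv2.INTER_CUBIC))
E
```

```text
t 5.68 local mm [ -1.8 -15.3  69.3] toolR in case [[0.0, 1.0, -0.002], [1.0, -0.0, 0.0], [0.0, -0.002, -1.0]] F [ 0.2  0.1 -0.1] op 0.0001 q [ 0.11  0.43 -0.24  0.9  -0.    1.25]
```

View pics/s2.png

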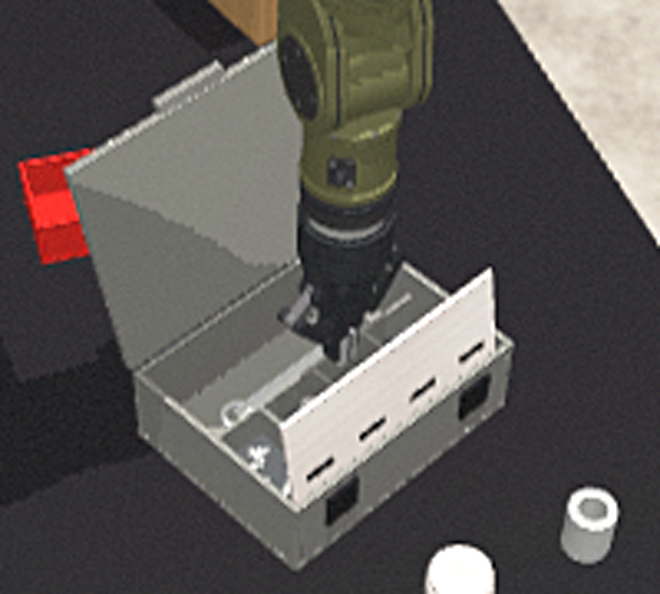

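The flap is still upright: the fingertips, at about (340,355), are on its inner side and the flap wasn't touched. I'll check where the fingertips really are against the reported TCP.

```bash
python3 - <<'E'
from h import *
def proj(n,X):
    c=C[n];return cv2.projectPoints(np.array([X],float),c['rvec'],c['tvec'],c['mtx'],np.array([c['k1'],0,0,0,0]))[0][0,0]
L=lambda x,y,z:np.r_[c0+R2.T@[x,y],z]
for n,X in[('tcp',monitor.read_state()['tcp_pos']),('flap top upright',L(0,-88,162)*1),]:
    if n!='tcp': X=L(0,-.088,.162)
    u=proj('side',X);print(n,u,(u-[190,105]+.5)*3.3-.5)
    u=proj('top',X);print(n,u)
a=eyes.grab_frame('top')[135:285,190:400,::-1];cv2.imwrite('pics/t2.png',cv2.resize(a,None,fx=3.8,fy=3.8,interpolation=cv2.INTER_CUBIC))
print(monitor.read_state()['opening'])
E
```

```text
tcp [290.77654627 220.08708189] [333.71260269 380.93737023]
tcp [290.53765156 203.21694264]
flap top upright [311.50050356 212.94833598] [402.10166176 357.37950874]
flap top upright [315.77266146 184.58170807]
0.0003461563096287158
```

View pics/t2.png

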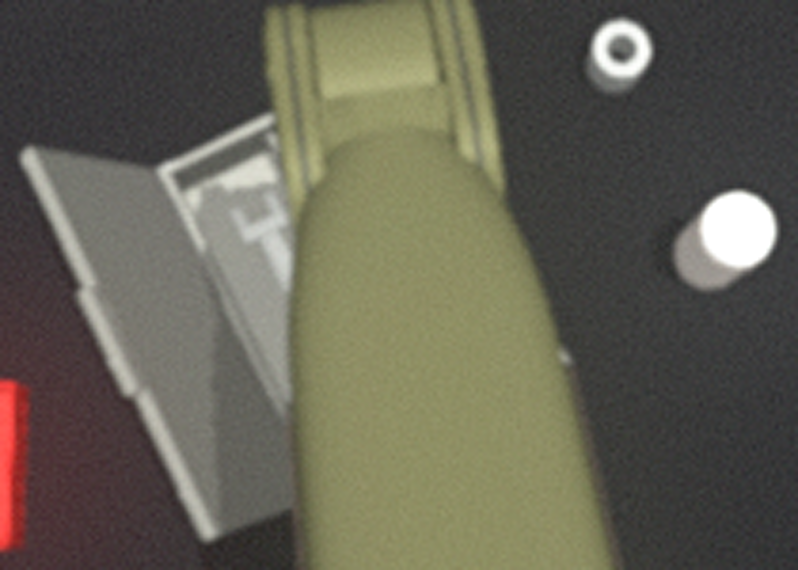

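```bash
python3 - <<'E'
from h import *
def proj(n,X):
    c=C[n];return cv2.projectPoints(np.array([X],float),c['rvec'],c['tvec'],c['mtx'],np.array([c['k1'],0,0,0,0]))[0][0,0]
X=np.array(monitor.read_state()['tcp_pos'])
for dz in(0,.01,.02,.03):
  for dy in(-.011,0,.011): print(dz,dy,np.round(proj('side',X+[*(R2.T@[0,dy]),dz]),1))
a=eyes.grab_frame('side')[:,:,::-1];cv2.imwrite('pics/side2.png',a)
d=np.abs(a.astype(int)-cv2.imread('pics/side0.png')).max(2)
for r in range(203,226):print(r,d[r,276:310])
E
```

```text
0 -0.011 [293.7 222.1]
0 0 [290.9 219.9]
0 0.011 [288.2 217.8]
0.01 -0.011 [293.8 219.9]
0.01 0 [291.  217.7]
0.01 0.011 [288.3 215.5]
0.02 -0.011 [293.9 217.6]
0.02 0 [291.1 215.4]
0.02 0.011 [288.4 213.2]
0.03 -0.011 [294.  215.3]
0.03 0 [291.2 213.1]
0.03 0.011 [288.5 210.9]
203 [ 14  24  30 119 131 123 140 161 145 135 148 133 135 172 201 209 211 195
 122 117 154 154 159 121  70  57  55  21   1   5   6   3   3   9]
204 [ 22  45  84 146 140 144 147 154 147 147 146 134 170 205 210 215 209 135
  84 152 102  75 152  78  44  39  19   2   3   3   4  11   5   3]
205 [ 42  61  54  95 133 152 150 144 146 145 142 151 198 195 208 208 210 185
 178 140  68  10 122  37  44  21   7   2   6   9   2   1   5   6]
206 [ 67  57  53  49  83 106 136 153 145 147 147 143 125 170 207 212 215 218
 214 146 150  39  92  17  34  52  29   7   4   9   5   4   6   8]
207 [ 61  60  60  54  55  45  82 105 115 148 153 137 114 151 208 204 216 205
 148 109 134   9  57  12   4  41  60  34  17   1   8  12  28   7]
208 [ 58  57  58  56  55  56  54  47  68  91 114 156 185 212 207 212 205 171
  54  23  70  62  56   6   2 
[... 1325 characters left out ...]
 0  0  5  6  3
  7  9  6  4  6  7  7  2  3  1]
220 [67 57 22 15  8  3  2  9  4  5  2 10 42 63 43 45 25  0  0  0  4  5  1  4
  6  7  7  8  4  5  6  8  5  6]
221 [57  1 12  8  2  8  4  4  3 10  2  5  6 30 47  2  0  0  3  9  9  6  1  6
  4  6  8  5  4  6  5  6  7  2]
222 [16  8  6  2  8  5  8  9  9  8  8  7  8  4  8  0  0  7  8  5  1  5  7  2
  8  7  6  6  8  9  3  3  7  6]
223 [ 2  9  3  6  5  5  1  7  4  6  6  2  2  0  0  0  8  2  5  7  4  6  2  4
  8  7  2  5  6  6 10  4  6  5]
224 [ 2  3  2  3  7  5  4 12 15  8  1  3  0  0  4  7  8  4  9  7  3 11  7  5
  8  5  3  7  6  8  4  5  8  5]
225 [ 8  8  6  2  2 15 59 60 64 32  8  0  0  3  4  4  7 10  3  4  7  5  6  6
  6  2  5  4  3  6 10  2  3  7]
```

The fingertips sit roughly 20 mm above the reported TCP, so they cleared the flap's edge. I'll back out over it and retry lower.

Emit:
play_rows(
  deltas=[
    [0,0,-1,0,0,0],
    [0,0,-1,0,0,0],
    [0,0,-1,0,0,0],
    [0,0,-1,0,0,0],
    [0,0,-1,0,0,0],
    [0,0,-1,0,0,0],
    [0,0,-0.4,0,0,0],
    [0,0,0,0,0,0],
  ],
)

```text
time: 6.5
tcp_pos: [0.5767, 0.0655, 0.2337]
tcp_rot: [1.693, 2.64, 0.007]
ft_force: [1.0, -0.1, -0.7]
opening: -0.0001
gripper_force: 0.0
```

Emit:
play_rows(
  deltas=[
    [-1,0,0,0,0,0],
    [-1,0,0,0,0,0],
    [-1,0,0,0,0,0],
    [-1,0,0,0,0,0],
    [-0.8,0,0,0,0,0],
    [0,0,0,0,0,0],
    [0,0,0.5,0,0,0],
    [0,0,0.9,0,0,0],
  ],
)

```text
time: 7.17
tcp_pos: [0.6258, -0.0439, 0.1958]
tcp_rot: [1.695, 2.642, 0.003]
ft_force: [1.0, -0.1, -0.3]
opening: -0.0
gripper_force: 0.0
```

Emit:
play_rows(
  deltas=[
    [0,0,0.9,0,0,0],
    [0,0,0.9,0,0,0],
    [0,0,0.9,0,0,0],
    [0,0,0.4,0,0,0],
    [0,0,0,0,0,0],
  ],
)

```text
time: 7.58
tcp_pos: [0.6212, -0.043, 0.1138]
tcp_rot: [-1.691, -2.64, 0.006]
ft_force: [-0.9, -0.6, -0.4]
opening: -0.0002
gripper_force: 0.0
```

```bash
python3 h.py;python3 - <<'E'
from h import *
def proj(n,X):
    c=C[n];return cv2.projectPoints(np.array([X],float),c['rvec'],c['tvec'],c['mtx'],np.array([c['k1'],0,0,0,0]))[0][0,0]
X=np.array(monitor.read_state()['tcp_pos'])
u=proj('side',X);print(u,(u-[260,150])*6)
a=eyes.grab_frame('side')[150:250,260:390,::-1];cv2.imwrite('pics/s3.png',cv2.resize(a,None,fx=6,fy=6,interpolation=cv2.INTER_CUBIC))
E
```

```text
t 7.58 local mm [  -3.9 -133.5  113.8] toolR in case [[-0.0, 1.0, -0.007], [1.0, 0.0, 0.004], [0.004, -0.007, -1.0]] F [-1.1 -0.2 -0.4] op -0.0002 q [-0.07  0.48 -0.04  1.06  0.    1.07]
[321.77763954 234.96239157] [370.66583722 509.77434944]
```

View pics/s3.png

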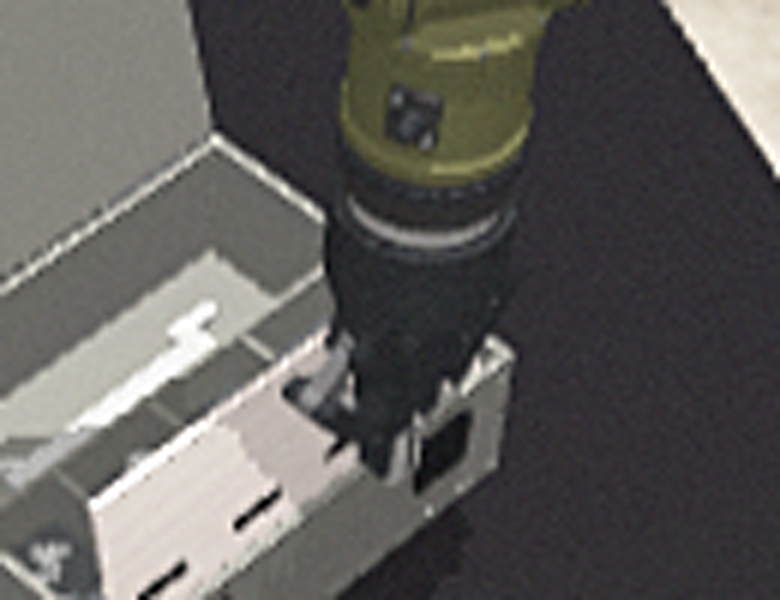

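The fingertips are now outside the flap, at about (380,480) in the crop against a projected (371,510), which confirms the ~20 mm offset. Now I'll push.

Emit:
play_rows(
  deltas=[
    [0.41,0,0,0,0,0],
    [0.41,0,0,0,0,0],
    [0.41,0,0,0,0,0],
    [0.41,0,0,0,0,0],
    [0.41,0,0.08,0,0,0],
    [0.4,0,0.16,0,0,0],
    [0.4,0,0.16,0,0,0],
    [0,0,0,0,0,0],
  ],
)

```text
time: 8.3
tcp_pos: [0.5932, 0.0232, 0.107]
tcp_rot: [-1.691, -2.645, 0.001]
ft_force: [0.0, 1.0, -0.2]
opening: -0.0
gripper_force: 0.0
```

```bash
python3 h.py;python3 - <<'E'
from h import *
a=eyes.grab_frame('side')[:,:,::-1].astype(int)
d=np.abs(a-cv2.imread('pics/side0.png')).max(2)
# flap far from tool: row profile of brightness at columns near left end
for c in(278,281,284):print(c,a[215:262,c].min(1))
E
```

```text
t 8.3 local mm [ -1.8 -61.7 107. ] toolR in case [[-0.002, 1.0, -0.001], [1.0, 0.002, 0.002], [0.002, -0.001, -1.0]] F [ 0.4  0.9 -0.2] op -0.0 q [ 0.04  0.43 -0.14  1.    0.    1.18]
278 [146 185 176 179 165 144 228 254 231 242 242 241 243 243 243 241 241 240
 240 243 242 242 239 238 239 241 241 238 238 237 238 239 242 239 238 239
 240 239 241 243 250 248 192 177 138  86 100]
281 [180 184 165 162 255 255 240 243 243 242 243 243 244 242 240 240 243 244
 243 243 238 239 241 242 240 239 238 237 239 244 245 163   0   0 158 250
 239 238 237 240 244 232 192 171  99  87  93]
284 [156 157 249 255 242 243 241 243 244 244 243 241 240 241 243 243 243 242
 239 239 241 241 242 239 239 239 240 247 240 109   0  91 217 255 243 240
 238 241 233 196 194 164  96  97  96  98 100]
```

Emit:
play_rows(
  deltas=[
    [0.33,0,0.34,0,0,0],
    [0.33,0,0.34,0,0,0],
    [0.24,0,0.36,0,0,0],
    [0.24,0,0.36,0,0,0],
    [0.1,0,0.27,0,0,0],
    [0.1,0,0.27,0,0,0],
    [0.08,0,0.3,0,0,0],
    [0,0,0,0,0,0],
  ],
)

```text
time: 9.02
tcp_pos: [0.5784, 0.0535, 0.0498]
tcp_rot: [-1.693, -2.643, 0.003]
ft_force: [-0.1, -0.1, -0.1]
opening: -0.0
gripper_force: 0.0
```

```bash
python3 h.py
```

```text
t 9.02 local mm [ -2.5 -28.   49.8] toolR in case [[-0.0, 1.0, -0.003], [1.0, 0.0, 0.001], [0.001, -0.003, -1.0]] F [-0.2 -0.  -0.1] op -0.0 q [ 0.09  0.46 -0.25  0.86  0.    1.23]
```

Emit:
play_rows(
  deltas=[
    [0.1,0,0.08,0,0,0],
    [0.1,0,0.08,0,0,0],
    [0.1,0,0.04,0,0,0],
    [0,0,0,0,0,0],
  ],
)

```text
time: 9.35
tcp_pos: [0.5768, 0.0605, 0.0469]
tcp_rot: [1.695, 2.645, 0.0]
ft_force: [-0.2, 0.7, -0.2]
opening: 0.0
gripper_force: 0.0
```

Emit:
play_rows(
  deltas=[
    [0,0,0.08,0,0,0],
    [0,0,0,0,0,0],
  ],
)

```text
time: 9.52
tcp_pos: [0.5769, 0.0603, 0.0448]
tcp_rot: [1.695, 2.645, 0.001]
ft_force: [0.7, -0.1, 0.3]
opening: 0.0
gripper_force: 0.2
```

```bash
python3 h.py;python3 - <<'E'
from h import *
a=eyes.grab_frame('side')[105:285,190:390,::-1];cv2.imwrite('pics/s4.png',cv2.resize(a,None,fx=3.3,fy=3.3,interpolation=cv2.INTER_CUBIC))
E
```

```text
t 9.52 local mm [ -1.  -21.2  44.8] toolR in case [[-0.0, 1.0, 0.0], [1.0, 0.0, 0.0], [0.0, 0.0, -1.0]] F [ 0.6 -0.3  0.3] op 0.0 q [ 0.1   0.46 -0.27  0.84  0.    1.24]
```

View pics/s4.png

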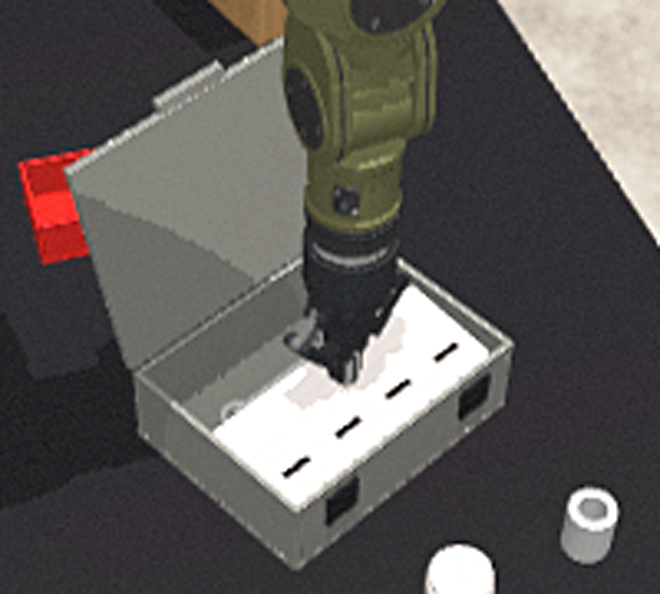

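The flap is almost flat: its free edge runs from (215,425) to (410,290), and the case hasn't moved. I'll press on until I feel contact force.

Emit:
play_rows(
  deltas=[
    [0,0,0.06,0,0,0],
    [0,0,0,0,0,0],
  ],
)

```text
time: 9.73
tcp_pos: [0.5769, 0.0602, 0.0432]
tcp_rot: [1.695, 2.645, 0.0]
ft_force: [1.0, -0.2, 1.1]
opening: -0.0001
gripper_force: 0.2
```

Emit:
play_rows(
  deltas=[
    [0,0,0.06,0,0,0],
    [0,0,0,0,0,0],
  ],
)

```text
time: 9.9
tcp_pos: [0.5769, 0.0601, 0.0416]
tcp_rot: [1.695, 2.645, 0.0]
ft_force: [0.8, 0.7, 0.1]
opening: 0.0001
gripper_force: 0.1
```

Emit:
play_rows(
  deltas=[
    [0,0,0.06,0,0,0],
    [0,0,0,0,0,0],
  ],
)

```text
time: 10.07
tcp_pos: [0.5768, 0.0602, 0.0401]
tcp_rot: [-1.695, -2.645, 0.0]
ft_force: [0.1, 0.5, 1.2]
opening: -0.0001
gripper_force: 0.1
```

Emit:
play_rows(
  deltas=[
    [0,0,0.06,0,0,0],
    [0,0,0,0,0,0],
  ],
)

```text
time: 10.23
tcp_pos: [0.5767, 0.0602, 0.0385]
tcp_rot: [-1.695, -2.645, 0.0]
ft_force: [-0.0, -0.2, 0.2]
opening: 0.0003
gripper_force: 0.0
```

Emit:
play_rows(
  deltas=[
    [0,0,0.06,0,0,0],
    [0,0,0,0,0,0],
  ],
)

```text
time: 10.4
tcp_pos: [0.5767, 0.0601, 0.0371]
tcp_rot: [-1.695, -2.645, 0.0]
ft_force: [0.1, -0.2, -0.3]
opening: 0.0003
gripper_force: 0.0
```

Emit:
play_rows(
  deltas=[
    [0,0,0.06,0,0,0],
    [0,0,0,0,0,0],
  ],
)

```text
time: 10.57
tcp_pos: [0.5768, 0.0601, 0.0356]
tcp_rot: [-1.695, -2.645, 0.0]
ft_force: [-0.7, -0.7, 0.3]
opening: 0.0003
gripper_force: 0.0
```

Emit:
play_rows(
  deltas=[
    [0,0,0.08,0,0,0],
    [0,0,0,0,0,0],
  ],
)

```text
time: 10.73
tcp_pos: [0.5769, 0.0601, 0.0354]
tcp_rot: [1.695, 2.645, 0.001]
ft_force: [-3.0, 0.0, 11.4]
opening: -0.0
gripper_force: 5.7
```

Emit:
play_rows(
  deltas=[
    [0,0,0.06,0,0,0],
    [0,0,0,0,0,0],
  ],
)

```text
time: 10.9
tcp_pos: [0.577, 0.0602, 0.0353]
tcp_rot: [1.694, 2.644, 0.001]
ft_force: [-5.3, -0.4, 20.5]
opening: 0.0003
gripper_force: 9.9
```

Emit:
play_rows(
  deltas=[
    [0,0,0.06,0,0,0],
    [0,0,0,0,0,0],
  ],
)

```text
time: 11.07
tcp_pos: [0.5771, 0.0602, 0.0352]
tcp_rot: [1.694, 2.643, 0.002]
ft_force: [-9.6, 0.3, 27.9]
opening: -0.0001
gripper_force: 14.2
```

```bash
python3 h.py;python3 - <<'E'
from h import *
a=eyes.grab_frame('side')[:,:,::-1];cv2.imwrite('pics/side5.png',a)
m=a.min(2)
for c in(258,262,266,270,274):
    r=np.where(m[200:262,c]>215)[0]+200;print(c,r.min() if len(r) else None,r.max() if len(r) else None)
E
```

```text
t 11.07 local mm [ -1.  -21.4  35.2] toolR in case [[0.0, 1.0, 0.002], [1.0, -0.0, -0.001], [-0.001, 0.002, -1.0]] F [-8.6  4.3 27.9] op -0.0001 q [ 0.1   0.47 -0.28  0.82 -0.    1.24]
258 235 239
262 232 243
266 229 246
270 226 249
274 223 253
```

```bash
python3 - <<'E'
from h import *
def proj(n,X):
    c=C[n];return cv2.projectPoints(np.array([X],float),c['rvec'],c['tvec'],c['mtx'],np.array([c['k1'],0,0,0,0]))[0][0,0]
L=lambda x,y,z:np.r_[c0+R2.T@[x,y],z]
for th in(0,.05,.1,.2):
    for top in(1,):
        e=[proj('side',L(x,-.088+.1*np.cos(th)-.0025*np.sin(th),.062+.1*np.sin(th)+.0025*np.cos(th))) for x in(-.12,0)]
        sl=(e[1][1]-e[0][1])/(e[1][0]-e[0][0])
        print(th,e[0],[round(e[0][1]+sl*(c-e[0][0]),1) for c in(258,262,266,270,274)])
E
```

```text
0 [253.04319973 238.54699363] [np.float64(234.9), np.float64(232.0), np.float64(229.0), np.float64(226.1), np.float64(223.2)]
0.05 [253.05691453 237.48891446] [np.float64(233.9), np.float64(230.9), np.float64(228.0), np.float64(225.1), np.float64(222.1)]
0.1 [253.13203017 236.4816365 ] [np.float64(232.9), np.float64(230.0), np.float64(227.1), np.float64(224.1), np.float64(221.2)]
0.2 [253.46768492 234.63044041] [np.float64(231.3), np.float64(228.4), np.float64(225.5), np.float64(222.6), np.float64(219.6)]
```

Contact is firm at 28 N and the flap edge matches angle 0 exactly, so it is flat. The true tip is 29.5 mm above the reported TCP. Next I'll rise, go over the cover and come down on its +y side.

Emit:
play_rows(
  deltas=[
    [0,0,-0.5,0,0,0],
    [0,0,-1,0,0,0],
    [0,0,-1,0,0,0],
    [0,0,-1,0,0,0],
    [0,0,-1,0,0,0],
    [0,0,-1,0,0,0],
    [0,0,-1,0,0,0],
    [0,0,-1,0,0,0],
  ],
)

```text
time: 11.78
tcp_pos: [0.5766, 0.0601, 0.2195]
tcp_rot: [-1.695, -2.645, 0.0]
ft_force: [-0.3, -0.5, 0.5]
opening: -0.0002
gripper_force: 0.0
```

Emit:
play_rows(
  deltas=[
    [0,0,-1,0,0,0],
    [0,0,-1,0,0,0],
    [0,0,-1,0,0,0],
    [0,0,-1,0,0,0],
    [0,0,-1,0,0,0],
    [0,0,-1,0,0,0],
    [0,0,0,0,0,0],
  ],
)

```text
time: 12.37
tcp_pos: [0.5784, 0.0603, 0.3733]
tcp_rot: [1.692, 2.64, 0.008]
ft_force: [0.3, -0.1, 1.0]
opening: -0.0001
gripper_force: 0.0
```

Emit:
play_rows(
  deltas=[
    [1,0,0,0,0,0],
    [1,0,0,0,0,0],
    [1,0,0,0,0,0],
    [1,0,0,0,0,0],
    [1,0,0,0,0,0],
    [1,0,0,0,0,0],
    [1,0,0,0,0,0],
    [1,0,0,0,0,0],
  ],
)

```text
time: 13.03
tcp_pos: [0.4925, 0.2427, 0.3676]
tcp_rot: [-1.695, -2.645, 0.001]
ft_force: [0.5, 0.7, -0.0]
opening: 0.0003
gripper_force: 0.0
```

Emit:
play_rows(
  deltas=[
    [1,0,0,0,0,0],
    [1,0,0,0,0,0],
    [1,0,0,0,0,0],
    [0,0,0,0,0,0],
    [0,0,0,0,0,0],
  ],
)

```text
time: 13.45
tcp_pos: [0.4613, 0.3108, 0.3676]
tcp_rot: [-1.692, -2.647, 0.002]
ft_force: [-0.7, -0.3, -0.6]
opening: 0.0002
gripper_force: 0.0
```

```bash
python3 h.py
```

```text
t 13.45 local mm [ -1.4 254.7 367.6] toolR in case [[-0.002, 1.0, -0.001], [1.0, 0.002, -0.001], [-0.001, -0.001, -1.0]] F [-0.8  0.  -0.6] op 0.0002 q [ 0.59  0.31  0.36  1.62 -0.    1.73]
```

Emit:
play_rows(
  deltas=[
    [0,0,1,0,0,0],
    [0,0,1,0,0,0],
    [0,0,1,0,0,0],
    [0,0,1,0,0,0],
    [0,0,1,0,0,0],
    [0,0,0.8,0,0,0],
    [0,0,0,0,0,0],
  ],
)

```text
time: 14.03
tcp_pos: [0.4597, 0.3069, 0.2186]
tcp_rot: [-1.695, -2.641, 0.013]
ft_force: [-1.6, -1.3, -0.6]
opening: -0.0
gripper_force: 0.0
```

Emit:
play_rows(
  deltas=[
    [-0.7,0,0,0,0,0],
    [-0.7,0,0,0,0,0],
    [-0.7,0,0,0,0,0],
    [-0.5,0,0,0,0,0],
    [-0.4,0,0,0,0,0],
    [-0.4,0,0,0,0,0],
    [-0.4,0,0,0,0,0],
    [0,0,0,0,0,0],
  ],
)

```text
time: 14.7
tcp_pos: [0.5029, 0.2224, 0.2245]
tcp_rot: [1.696, 2.642, 0.002]
ft_force: [-0.9, -0.5, 4.8]
opening: -0.0001
gripper_force: 0.0
```

```bash
python3 h.py;python3 - <<'E'
from h import *
a=eyes.grab_frame('side')[70:285,190:390,::-1];cv2.imwrite('pics/s6.png',cv2.resize(a,None,fx=2.75,fy=2.75,interpolation=cv2.INTER_CUBIC))
E
```

```text
t 14.7 local mm [ -0.5 156.9 224.5] toolR in case [[0.001, 1.0, 0.002], [1.0, -0.001, -0.001], [-0.001, 0.002, -1.0]] F [-1.1 -0.1  4.8] op -0.0001 q [ 0.42  0.29 -0.03  1.24 -0.    1.56]
```

View pics/s6.png

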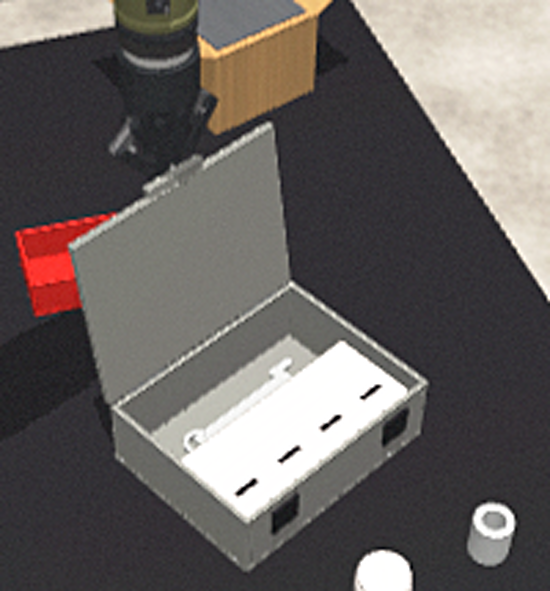

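```bash
python3 - <<'E'
from h import *
def proj(n,X):
    c=C[n];return cv2.projectPoints(np.array([X],float),c['rvec'],c['tvec'],c['mtx'],np.array([c['k1'],0,0,0,0]))[0][0,0]
X=np.array(monitor.read_state()['tcp_pos'])
k=lambda u:np.round((u-[190,70]+.5)*2.75,0)
for dz in(0,.02,.03,.05,.103):print(dz,k(proj('side',X+[0,0,dz])))
L=lambda x,y,z:np.r_[c0+R2.T@[x,y],z]
for th in(2.0,1.86,1.8,1.7,1.57,1.4):
    e=lambda x,r:k(proj('side',L(x,.1-r*np.cos(th),.085+r*np.sin(th))))
    print(th,e(-.13,.2),e(.13,.2),e(-.035,.212),e(.035,.212))
print(monitor.read_state()['ft_force'])
E
```

```text
0 [162. 218.]
0.02 [161. 203.]
0.03 [161. 196.]
0.05 [160. 180.]
0.103 [158. 138.]
2.0 [ 40. 235.] [239. 115.] [112. 178.] [166. 146.]
1.86 [ 56. 242.] [257. 120.] [130. 184.] [185. 151.]
1.8 [ 64. 246.] [265. 123.] [139. 188.] [193. 155.]
1.7 [ 77. 254.] [278. 129.] [153. 196.] [208. 162.]
1.57 [ 95. 267.] [297. 140.] [173. 209.] [227. 175.]
1.4 [120. 289.] [321. 159.] [199. 231.] [253. 196.]
[ 0.29224308 -1.89459293  3.97637429]
```

The cover has moved from 1.86 to about 1.75: its edge ends are at (70,245) and (272,123), matching the projection. The fingers are behind the tab, so I'll continue along the arc.

Emit:
play_rows(
  deltas=[
    [-0.48,0,0,0,0,0],
    [-0.48,0,0,0,0,0],
    [-0.48,0,0,0,0,0],
    [-0.45,0,0,0,0,0],
    [-0.45,0,0,0,0,0],
    [-0.45,0,0.05,0,0,0],
    [-0.45,0,0.1,0,0,0],
    [0,0,0,0,0,0],
  ],
)

```text
time: 15.42
tcp_pos: [0.5358, 0.148, 0.2182]
tcp_rot: [-1.698, -2.643, 0.004]
ft_force: [0.3, -0.2, -0.4]
opening: -0.0001
gripper_force: 0.0
```

```bash
python3 h.py;python3 - <<'E'
from h import *
a=eyes.grab_frame('side')[70:285,190:390,::-1];cv2.imwrite('pics/s7.png',cv2.resize(a,None,fx=2.75,fy=2.75,interpolation=cv2.INTER_CUBIC))
E
```

```text
t 15.42 local mm [ -1.8  75.6 218.2] toolR in case [[0.002, 1.0, -0.002], [1.0, -0.002, -0.001], [-0.001, -0.002, -1.0]] F [ 0.2 -0.3 -0.4] op -0.0001 q [ 0.27  0.31 -0.03  1.24 -0.    1.41]
```

View pics/s7.png

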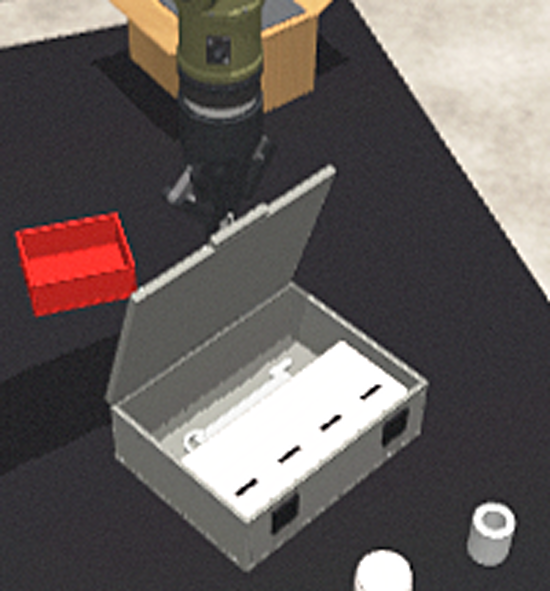

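The cover is near 1.3 rad, with its edge from (133,297) to (332,172). The flap is flat, the spanner is in the case and nothing is disturbed. I'm continuing the arc.

Emit:
play_rows(
  deltas=[
    [-0.46,0,0.13,0,0,0],
    [-0.46,0,0.16,0,0,0],
    [-0.46,0,0.18,0,0,0],
    [-0.46,0,0.2,0,0,0],
    [-0.36,0,0.24,0,0,0],
    [-0.36,0,0.26,0,0,0],
    [-0.36,0,0.28,0,0,0],
    [0,0,0,0,0,0],
  ],
)

```text
time: 16.13
tcp_pos: [0.5661, 0.0817, 0.1814]
tcp_rot: [-1.697, -2.643, 0.003]
ft_force: [0.5, 0.2, -1.0]
opening: 0.0001
gripper_force: 0.0
```

```bash
python3 h.py
```

```text
t 16.13 local mm [ -2.    2.8 181.4] toolR in case [[0.002, 1.0, -0.002], [1.0, -0.002, -0.001], [-0.001, -0.002, -1.0]] F [ 0.5 -0.  -1. ] op 0.0001 q [ 0.14  0.35 -0.06  1.16 -0.    1.29]
```

Emit:
play_rows(
  deltas=[
    [-0.32,0,0.3,0,0,0],
    [-0.32,0,0.32,0,0,0],
    [-0.32,0,0.35,0,0,0],
    [-0.24,0,0.38,0,0,0],
    [-0.24,0,0.38,0,0,0],
    [-0.24,0,0.38,0,0,0],
    [0,0,0,0,0,0],
  ],
)

```text
time: 16.72
tcp_pos: [0.5825, 0.0444, 0.1278]
tcp_rot: [-1.695, -2.642, 0.004]
ft_force: [-0.2, -0.9, -1.3]
opening: -0.0003
gripper_force: 0.0
```

```bash
python3 h.py; python3 - <<'E'
from h import *
def proj(n,X):
    c=C[n];return cv2.projectPoints(np.array([X],float),c['rvec'],c['tvec'],c['mtx'],np.array([c['k1'],0,0,0,0]))[0][0,0]
L=lambda x,y,z:np.r_[c0+R2.T@[x,y],z]
a=eyes.grab_frame('side')[:,:,::-1];cv2.imwrite('pics/side8.png',a)
# boundary profile: point on the cover near x=-.13 edge corner for each theta, local gradient along arc
for th in np.arange(.2,.8,.05):
    u=proj('side',L(-.10,.1-.2*np.cos(th),.085+.2*np.sin(th)));print(round(th,2),u.round(1),a[int(round(u[1]))-3:int(round(u[1]))+4,int(round(u[0]))].tolist())
E
```

```text
t 16.72 local mm [ -2.6 -38.  127.8] toolR in case [[0.001, 1.0, -0.004], [1.0, -0.001, 0.001], [0.001, -0.004, -1.0]] F [-0.5 -0.7 -1.3] op -0.0003 q [ 0.08  0.4  -0.13  1.05 -0.    1.22]
0.2 [286.2 244.2] [[215, 220, 228], [217, 223, 230], [215, 222, 229], [218, 221, 228], [218, 222, 230], [217, 222, 231], [247, 250, 254]]
0.25 [285.6 241.4] [[219, 221, 230], [219, 225, 230], [215, 222, 228], [215, 220, 228], [217, 223, 230], [215, 222, 229], [218, 221, 228]]
0.3 [285.  238.5] [[218, 222, 229], [219, 223, 231], [219, 224, 229], [218, 221, 229], [218, 223, 230], [217, 222, 227], [217, 222, 230]]
0.35 [284.2 235.5] [[235, 239, 246], [224, 228, 236], [220, 224, 232], [216, 220, 228], [219, 224, 231], [219, 224, 231], [220, 223, 230]]
0.4 [283.2 232.5] [[174, 184, 184], [177, 185, 189], [132, 138, 136], [134, 140, 140], [188, 195, 203], [231, 234, 242], [224, 227, 234]]
0.45 [282.2 229.3] [[159, 168, 168], [155, 162, 162], [165, 173, 174], [165, 174, 173], [169, 177, 178], [159, 169, 169], [134, 140, 140]]
0.5 [281.  226.1] [[163, 171, 172], [166, 175, 174], [164, 175, 172], [163, 172,
[... 188 characters left out ...]
0, 174]]
0.6 [278.2 219.5] [[160, 169, 168], [166, 173, 174], [161, 170, 171], [163, 171, 171], [165, 174, 173], [165, 174, 173], [164, 174, 173]]
0.65 [276.6 216.1] [[161, 172, 172], [162, 170, 170], [161, 167, 168], [166, 173, 174], [164, 173, 172], [166, 174, 174], [164, 173, 172]]
0.7 [274.9 212.7] [[164, 170, 173], [163, 171, 170], [166, 172, 172], [168, 175, 176], [166, 173, 175], [161, 170, 171], [161, 170, 171]]
0.75 [273.1 209.3] [[110, 114, 114], [135, 141, 142], [174, 181, 181], [168, 175, 174], [167, 174, 174], [165, 173, 174], [163, 171, 172]]
0.8 [271.1 205.9] [[113, 117, 120], [114, 117, 117], [112, 117, 118], [111, 116, 116], [111, 113, 115], [108, 112, 115], [133, 141, 141]]
```

The cover's edge is at θ≈0.4, exactly as planned.

Emit:
play_rows(
  deltas=[
    [-0.16,0,0.41,0,0,0],
    [-0.16,0,0.41,0,0,0],
    [-0.16,0,0.41,0,0,0],
    [-0.08,0,0.42,0,0,0],
    [-0.06,0,0.4,0,0,0],
    [-0.04,0,0.2,0,0,0],
    [0,0,0,0,0,0],
  ],
)

```text
time: 17.35
tcp_pos: [0.589, 0.0304, 0.0723]
tcp_rot: [-1.694, -2.643, 0.003]
ft_force: [-0.3, -0.6, -0.8]
opening: -0.0003
gripper_force: 0.0
```

Emit:
play_rows(
  deltas=[
    [0,0,0.1,0,0,0],
    [0,0,0.06,0,0,0],
    [0,0,0,0,0,0],
  ],
)

```text
time: 17.6
tcp_pos: [0.5904, 0.0307, 0.0703]
tcp_rot: [1.695, 2.645, -0.0]
ft_force: [-0.2, 0.3, -0.4]
opening: -0.0001
gripper_force: 0.0
```

Emit:
play_rows(
  deltas=[
    [0,0,0.08,0,0,0],
    [0,0,0,0,0,0],
  ],
)

```text
time: 17.77
tcp_pos: [0.5907, 0.0307, 0.0685]
tcp_rot: [1.695, 2.645, 0.001]
ft_force: [-0.5, -0.1, -0.5]
opening: -0.0
gripper_force: 0.0
```

Emit:
play_rows(
  deltas=[
    [0,0,0.08,0,0,0],
    [0,0,0,0,0,0],
  ],
)

```text
time: 17.93
tcp_pos: [0.5906, 0.0307, 0.0663]
tcp_rot: [1.695, 2.645, 0.0]
ft_force: [-0.5, -0.5, -0.0]
opening: -0.0002
gripper_force: 0.0
```

Emit:
play_rows(
  deltas=[
    [0,0,0.08,0,0,0],
    [0,0,0,0,0,0],
  ],
)

```text
time: 18.1
tcp_pos: [0.5907, 0.0307, 0.066]
tcp_rot: [1.694, 2.644, 0.001]
ft_force: [-2.8, 0.2, 10.5]
opening: -0.0003
gripper_force: 5.1
```

Emit:
play_rows(
  deltas=[
    [0,0,0.06,0,0,0],
    [0,0,0,0,0,0],
  ],
)

```text
time: 18.27
tcp_pos: [0.5908, 0.0307, 0.0659]
tcp_rot: [1.694, 2.644, 0.002]
ft_force: [-6.4, -0.4, 17.3]
opening: 0.0003
gripper_force: 9.0
```

The stop came at 65.9 mm against an expected 65.5, so the cover is shut. I'll lift clear and check numerically.

Emit:
play_rows(
  deltas=[
    [0,0,0.06,0,0,0],
    [0,0,0,0,0,0],
    [0,0,-0.3,0,0,0],
    [0,0,-1,0,0,0],
    [0,0,-1,0,0,0],
    [0,0,-1,0,0,0],
    [0,0,-1,0,0,0],
    [0,0,-1,0,0,0],
  ],
)

```text
time: 18.93
tcp_pos: [0.5901, 0.0307, 0.1948]
tcp_rot: [-1.695, -2.645, 0.0]
ft_force: [0.5, -0.9, 0.7]
opening: -0.0001
gripper_force: 0.0
```

Emit:
play_rows(
  deltas=[
    [0,0,-1,0,0,0],
    [0,0,-1,0,0,0],
    [0,0,-1,0,0,0],
    [0,0,-1,0,0,0],
    [0,0,0,0,0,0],
    [0,0,0,0,0,0],
  ],
)

```text
time: 19.43
tcp_pos: [0.5915, 0.0308, 0.2953]
tcp_rot: [1.693, 2.643, 0.003]
ft_force: [0.1, -0.1, -0.4]
opening: 0.0003
gripper_force: 0.0
```

```bash
python3 h.py; python3 - <<'E'
from h import *
def proj(n,X):
    c=C[n];return cv2.projectPoints(np.array([X],float),c['rvec'],c['tvec'],c['mtx'],np.array([c['k1'],0,0,0,0]))[0][0,0]
L=lambda x,y,z:np.r_[c0+R2.T@[x,y],z]
a=eyes.grab_frame('side')[:,:,::-1].astype(int);b=cv2.imread('pics/side0.png').astype(int)
for x in(-.11,-.06,.06,.11):
  col=proj('side',L(x,-.1,.085))
  print('rim',col.round(1),'tops th0/.05',proj('side',L(x,-.1,.095)).round(1),proj('side',L(x,-.1,.105)).round(1))
  r=int(col[1]);print(r-8,a[r-8:r+10,int(round(col[0]))].mean(1).astype(int),b[r-8:r+10,int(round(col[0]))].mean(1).astype(int))
d=np.abs(a-b).max(2)>40
for n,X,w in[('can',(.5805,-.1803,.06),20),('sleeve',(.7303,-.1161,.025),14)]:
  u=proj('side',X).astype(int);print(n,u,d[u[1]-w:u[1]+w,u[0]-w:u[0]+w].sum())
t=eyes.grab_frame('top')[:,:,::-1].astype(int);dt=np.abs(t-cv2.imread('pics/top0.png')).max(2)>50
print('tray top',dt[228:285,155:200].sum())
lo=proj('side',L(-.13,-.1,0)).astype(int);print('case bottom corner',lo,d[lo[1]-8:lo[1]+8,lo[0]-10:lo[0]+10].sum())
E
```

```text
t 19.43 local mm [-1.000e-01 -5.410e+01  2.953e+02] toolR in case [[-0.0, 1.0, 0.003], [1.0, 0.0, -0.001], [-0.001, 0.003, -1.0]] F [ 0.1 -0.2 -0.4] op 0.0003 q [0.05 0.36 0.25 1.45 0.   1.19]
rim [284.2 256.2] tops th0/.05 [284.3 254. ] [284.3 251.7]
248 [194 182 168 196 197 200 171 105 114 113 106 108 104 106 106 109 109 107] [ 75  31 146 219 210 195 178 205 174  92  95 100 101 102 103 104  99  99]
rim [297.5 245.8] tops th0/.05 [297.7 243.5] [297.8 241.2]
237 [193 190 193 195 194 198 168 110 136 129 106 105  81  43  47  54  55  61] [213 212 214 211 212 209 211 200 177 105  95  99  75  39  48  50  50  58]
rim [327.9 222. ] tops th0/.05 [328.2 219.7] [328.5 217.4]
213 [192 196 192 191 192 198 200 160 121 160 105 107 111 112 113 109 104  87] [219 215 215 214 213 215 210 194 197 184  90 100 104 107 109 106  97  81]
rim [340.  212.6] tops th0/.05 [340.3 210.3] [340.7 207.9]
204 [199 192 192 194 194 199 183 119 106 129 105 109 105 105 108 110 109 106] [ 80 168 171  86  72  74 109 166 170 111  92 100  98 102 101 102 100 101]
can [325 291] 0
sleeve [366 264] 0
tray top 0
case bottom corner [278 278] 0
```

```bash
python3 -c "
from station import workorder
print(workorder.job_done())"
```

```text
the job is handed in; nothing more can be done
None
```

The flap was pushed flat first, then the cover fully shut on top of it, and the job was handed in at about 19.5 s; a first try at the flap passed over it without touching, and final image checks showed the case, can, sleeve and tray unmoved.

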